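# Find the solid blank by its weight and present it to the drill vice

## Robot

A 6-joint arm with a two-finger parallel gripper is mounted at the origin on a cart in front of the work surface, level with it; the furniture and walls round the work are solid. World frame = base frame: x ahead of the robot, y to its left, z up, the work surface at z = 0. Lengths are in m, angles in rad, forces in N, time in s.
With the tool pointing down it reaches from about 0.275 to 0.875 m from the base axis. Payload 12.5 kg.
Tool frame: the origin (TCP) lies midway between the tips of the shut fingers; the grasp point (between the pads) lies 19 mm behind it; z points along the fingers, y is the line along which they close (so a half turn about z gives the same grasp; the last joint's range is limited). The gripper opens to 85 mm and grips with 20 to 120 N. Pads are 22 mm wide; open, the fingers measure 114 mm over their backs; the gripper's body (76 mm by 85 mm) begins 54 mm behind the grasp point. The pads swing forward as they close: fully open they stand 13 mm farther back than shut.
Start: joints at [1.224, 0.351, 1.652, -0, 1.139, -0.085], TCP at [0.142, 0.531, 0.231] pointing down, gripper open.
Joint ranges: [-2.75, 2.75], [-0.79, 2.1], [0.01, 2.65], [-1.57, 4.71], [0.07, 3.14], [-2.87, 2.87]. Speed limits (rad/s): [2.22, 2.22, 2.79, 3.14, 3.14, 3.14].

## Interface

Orientations are given as a unit quaternion [w, x, y, z].
In Python, from bench import * gives the robot as it stands. The module is installed in compiled form; this text tells all that it offers.
- The arm moves only by the tool move_arm, never from a script. Its argument "moves" is a list of rows, each a list of 3 entries, a list of its own where there are three numbers: the finger opening in mm, from 0 to 85.4, then the shift along the tool's x, y, z in mm, then the turn, a rotation vector about the tool's x, y, z in rad. In form: [[claw, [dx, dy, dz], [wx, wy, wz]], ...]. A call has 1 to 5 rows; each row is the pose to reach, as a shift and turn from the pose commanded when the call began, along the tool's axes at that moment; what a row does not reach only later rows make up. A row lasts 1/8 s, in which the tool goes at most 62.5 mm and 10.7 degrees, less where a joint would pass 70% of its speed; a pose out of reach is approached as far as the arm can. A call with a gripper value outside its range is refused whole. The fingers move at their own pace and stop on an object; "grip_force" is the grip in N (left out, the last holds). Time passes only in rows, so rows that repeat a pose let the fingers close. It gives the time, the measured TCP pose, the force, the opening and the grip force at its end, in the units of the state.
- state(): the state, without advancing time (a new reading comes with each control period).
- read_camera(name): name is "side" or "top" or "wrist"; returns the picture (420x560x3 uint8, blue, green, red); there is no depth.
- camera_model(name): a dict with "mtx" (3x3 intrinsics, pixels), "eye" and "attitude" of the camera in the world. Camera axes: x right, y down, z forward; pixel columns grow to the right and rows downward; lengths in m; the calibration is good to about 2 mm. A picture is of the moment at which its call begins: read the wrist's pose just before it. camera_model takes no time and is no camera call; for the wrist camera it gives the pose at the moment of the call.
- finish_job(): hands the job in; it is judged then, once.
The state is a dict: "t": time; "qpos": joint angles; "qd": joint speeds; "effort": joint torques, N m; "eef_pos": TCP position; "ee_rot": TCP orientation; "ft_force": force on the tool from outside, world axes, zero at the start; "moment": the same for the moment, N m; "grip_width": opening from 0.0 (shut) to 1.0 (fully open); "gripper_force": force on a finger pad.
Only numpy, scipy, OpenCV 4.12 (cv2) and the standard library are available. Lean on these libraries where they do the work, as an engineer would, in place of code of your own. Each camera call takes 0.05 s, during which the arm holds its last target. There are 200 camera calls.

## Task

Two steel blanks stand on the bench that look the same, but one is solid and the other hollow: lift them in turn and judge by the force which is heavier. Stand the lighter one upright in the red tray and let it go there, then finish while still holding the heavier one upright and still over the middle of the gap between the drill vice's jaws, a few centimetres clear above them, ready to be lowered in. Do not drop a blank from a height.

Things in the scene. Friction and masses are not known exactly. Their poses are not given: they have to be found in the camera images.
- blank_a_center (a point): centre, half-way up, of one of two like bright steel cylinders, 34 mm diameter, 80 mm tall, upright on the bench, thin dark line near each end, dark dot on top; z is its axis
- blank_b_center (a point): centre, half-way up, of one of two like bright steel cylinders, 34 mm diameter, 80 mm tall, upright on the bench, thin dark line near each end, dark dot on top; z is its axis
- blank_a: same cylinder as its _center point; origin at the centre of its underside. One of the two is solid, the other hollow and closed: at least 250 g apart, the heavier under 0.65 kg; either name may be the heavier. The inside may shift 2 mm when lifted
- blank_b: same cylinder as its _center point; origin at the centre of its underside. One of the two is solid, the other hollow and closed: at least 250 g apart, the heavier under 0.65 kg; either name may be the heavier. The inside may shift 2 mm when lifted
- tray: shallow square red tray, 110 x 110 mm, 14 mm high, walls and floor 4 mm thick, fixed to the bench; origin at the centre of its underside, x and y along its sides
- drill_vice: dark machine vice, 230 x 148 x 75 mm, fixed to the bench; origin at its underside; its x axis points from the screw handle (near the robot) to the fixed jaw. Jaws do not move in this task
- vice_opening (a point): middle of the gap between the two vice jaws, level with their tops, 75 mm above the bench; the gap is 37 mm wide along the vice's x and the jaws are 96 mm long along its y
There are look-alikes about, which are no part of the job. What is shaped like the blank_a but orange is not meant. What is shaped like the blank_b but orange is not meant.

How it is judged:
By the outcome, as a careful person would: the job done as asked, in the order asked, and still so for the second after the job is handed in, while the arm keeps its last pose, push and grip.
It also fails if it takes over 64 s, if anything falls off the work surface, if the arm or the gripper's body presses on something with over 40 N, if the wrist force passes 120 N, or if a joint passes its speed limit or range.

## Working session

There is one attempt and no reset: what is moved stays moved. The work goes in short steps, Python scripts to look and compute and a tool call to move; the robot and the scene stay as the last step left them, time stands still between calls to the robot, and variables do not carry over. Pictures are saved under pics/ and viewed, at most 10 in all, crops included, and the job is handed in when it is done.

Besides the shell and the picture viewer there is one more tool, called after ">>>" in YAML: its name, and indented under it one key for each argument. move_arm: Moves the arm, as the interface text tells. Its arguments: {"type":"object","properties":{"moves":{"type":"array"},"grip_force":{"type":"number"}},"required":["moves"]}

```bash
mkdir -p pics; python3 - <<'E'
from bench import *
import cv2
print(state())
for n in("top","side"):
    cv2.imwrite(f"pics/{n}0.png",read_camera(n)); print(n,camera_model(n))
E
```

```text
{'t': 0.0, 'qpos': array([ 1.22442964e+00,  3.51233532e-01,  1.65249050e+00, -3.58190819e-05,
        1.13910280e+00, -8.46043118e-02]), 'qd': array([ 1.26960781e-03, -5.98230217e-04,  8.58126327e-04,  1.51441264e-04,
       -5.33921135e-05,  3.33159826e-04]), 'effort': array([ 6.27749214e-04, -5.06111777e+01, -2.91393793e+01, -4.37763924e-05,
        4.55875692e-03,  2.59598039e-05]), 'eef_pos': array([0.14219266, 0.53092442, 0.23073467]), 'ee_rot': array([-1.16061370e-04,  1.30500381e-01,  9.91448067e-01, -6.06295025e-04]), 'ft_force': array([-0.40752708,  0.47003854,  0.3316267 ]), 'moment': array([-0.00581615,  0.02177434,  0.02480954]), 'gripper_force': 0.0, 'grip_width': 1.005154022850737}
top {'mtx': array([[408.75013879,   0.        , 284.4674753 ],
       [  0.        , 408.75013879, 210.24626441],
       [  0.        ,   0.        ,   1.        ]]), 'eye': array([0.38973908, 0.0163867 , 1.00258004]), 'attitude': array([ 0.0438811 , -0.69726053,  0.71506156, -0.02427274])}
side {'mtx': array([[388.69532476,   0.        , 280.44274581],
       [  0.        , 388.69532476, 223.68958215],
       [  0.        ,   0.        ,   1.        ]]), 'eye': array([ 0.21188232, -0.68162239,  0.45336389]), 'attitude': array([-0.51353033,  0.83302503, -0.18186919,  0.09633019])}
```

View pics/top0.png

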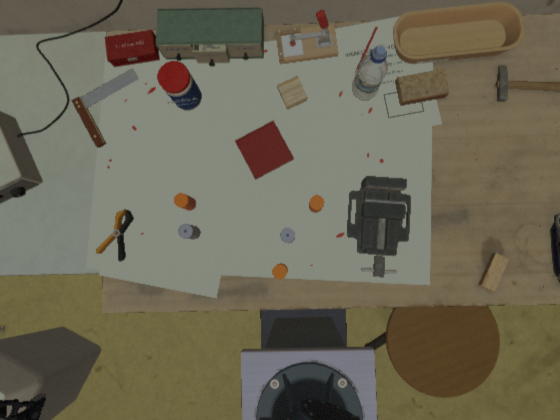

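View pics/side0.png

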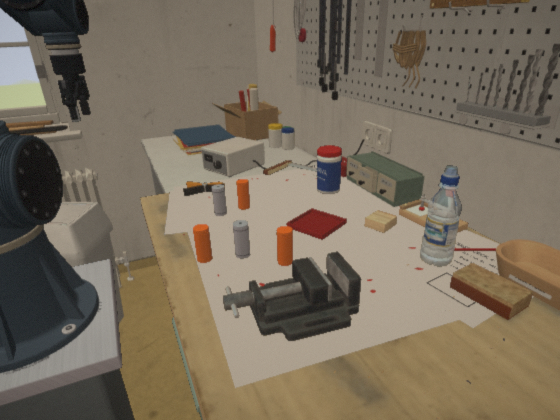

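The top view shows the grey blanks at about (187,232) and (288,235), the tray at (265,150) and the vice at (380,225) with its handle towards the robot. Orange decoys are at (184,201), (316,203) and (280,271). The side view agrees: blanks at (219,200) and (241,238), vice gap near (325,278).

```bash
cat > h.py <<'E'
from bench import *
import cv2, numpy as np
from scipy.spatial.transform import Rotation as R
def rot(q): return R.from_quat(np.roll(q,-1))
def cast(m,uv,z):
    d=rot(m["attitude"]).apply(np.linalg.solve(m["mtx"],[uv[0],uv[1],1.])); e=m["eye"]
    return e+d*(z-e[2])/d[2]
def proj(m,p):
    c=m["mtx"]@rot(m["attitude"]).inv().apply(np.array(p)-m["eye"]); return c[:2]/c[2]
def totool(s,p):
    "shift in mm in tool axes from measured pose to world p"
    return rot(s["ee_rot"]).inv().apply(np.array(p)-s["eef_pos"])*1000
E
python3 - <<'E'
from h import *
im=cv2.imread("pics/top0.png"); m=camera_model("top")
hsv=cv2.cvtColor(im,cv2.COLOR_BGR2HSV)
red=((hsv[...,0]<8)|(hsv[...,0]>172))&(hsv[...,1]>120)
red=red.astype(np.uint8); red[:110]=0;red[190:]=0
c=max(cv2.findContours(red,0,1)[0],key=cv2.contourArea); r=cv2.minAreaRect(c)
print("tray",r,cast(m,r[0],.014),[cast(m,p,.014)[:2].round(3) for p in cv2.boxPoints(r)])
for u,v in((187,232),(288,235)): print(cast(m,(u,v),.08))
a=cv2.resize(im[165:285,335:425],None,fx=5,fy=5,interpolation=cv2.INTER_CUBIC)
b=cv2.resize(im[210:260,165:225],None,fx=5,fy=5,interpolation=cv2.INTER_CUBIC)
d=cv2.resize(im[210:260,260:320],None,fx=5,fy=5,interpolation=cv2.INTER_CUBIC)
o=np.zeros((600,750,3),np.uint8);o[:,:450]=np.clip(a*2.5,0,255);o[:250,450:]=b;o[300:550,450:]=d
cv2.imwrite("pics/crop.png",o)
E
```

```text
tray ((263.9411926269531, 149.26470947265625), (42.882354736328125, 42.82353210449219), 61.927513122558594) [0.6383449  0.08979437 0.014     ] [array([0.663, 0.161]), array([0.711, 0.066]), array([0.614, 0.019]), array([0.566, 0.113])]
[0.43555715 0.26363973 0.08      ]
[0.42304631 0.03431001 0.08      ]
```

View pics/crop.png

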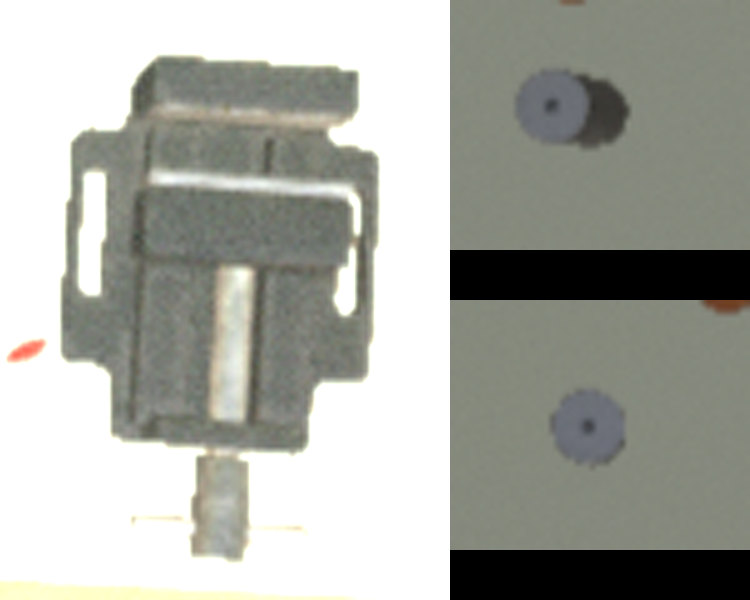

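The crop gives the dots at top-view pixels (185.2,231) and (287.6,235.2). The vice gap lies between the jaw edges, centred near pixel (385,194.5). I'm moving above the left blank first.

>>> move_arm:
  moves:
    - [85,[-354,-177,40],[0,0,-0.262]]
    - [85,[-354,-177,40],[0,0,-0.262]]
    - [85,[-354,-177,40],[0,0,-0.262]]
    - [85,[-354,-177,40],[0,0,-0.262]]
    - [85,[-354,-177,40],[0,0,-0.262]]
  grip_force: 40

```text
t: 0.72
eef_pos: [0.3727, 0.3266, 0.2001]
ee_rot: [0.0, -0.0, 1.0, 0.0]
ft_force: [-0.0, 0.4, 1.0]
grip_width: 0.992
gripper_force: 0.0
```

```bash
python3 - <<'E'
from h import *
m=camera_model("top")
for n,p,z in(("A",(185.2,231),.08),("B",(287.6,235.2),.08),("vice",(385,194.5),.075)):
    w=cast(m,p,z); print(n,w.round(4))
s=state(); print(s["t"],s["eef_pos"],s["ee_rot"],s["qpos"].round(2)); print(totool(s,[*cast(m,(185.2,231),.08)[:2],.17]).round(1))
E
```

```text
A [0.4379 0.2678 0.08  ]
B [0.4226 0.0352 0.08  ]
vice [ 0.5097 -0.1883  0.075 ]
0.725 [0.37271245 0.32655653 0.20011753] [ 6.27521097e-06 -1.74607758e-04  9.99999985e-01  1.37838764e-05] [ 0.63  0.29  1.82  0.    1.03 -0.95]
[-65.2 -58.8  30.1]
```

>>> move_arm:
  moves:
    - [85,[-65,-59,20],[0,0,0]]
    - [85,[-65,-59,20],[0,0,0]]
    - [85,[-65,-59,20],[0,0,0]]

```text
t: 1.1
eef_pos: [0.4372, 0.2679, 0.1796]
ee_rot: [-0.001, 0.001, 1.0, -0.0]
ft_force: [-0.1, -0.1, 0.6]
grip_width: 0.994
gripper_force: 0.0
```

```bash
python3 - <<'E'
from h import *
s=state(); m=camera_model("wrist"); im=read_camera("wrist"); print(s["eef_pos"],m["eye"],m["attitude"].round(3))
p=proj(m,[.4379,.2678,.08]); print(p)
cv2.imwrite("pics/w1.png",im)
E
```

```text
[0.43717803 0.26785396 0.17964541] [0.36949339 0.26694576 0.32209168] [0.096 0.701 0.7   0.095]
[279.85122947 213.49379818]
```

View pics/w1.png

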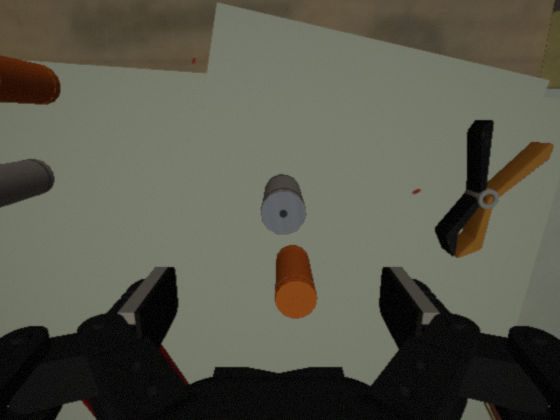

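The wrist view shows the blank's dot at (284,213), with (280,213) predicted, so the error is about 2 mm in y. The fingers straddle it and the orange decoy sits clear at (296,300). I'll descend and grasp.

>>> move_arm:
  moves:
    - [85,[-1,2,60],[0,0,0]]
    - [85,[-1,2,110],[0,0,0]]
    - [85,[-1,2,147],[0,0,0]]
    - [85,[-1,2,147],[0,0,0]]
    - [50,[-1,2,147],[0,0,0]]

```text
t: 1.78
eef_pos: [0.4379, 0.2721, 0.0348]
ee_rot: [0.001, -0.001, 1.0, 0.0]
ft_force: [0.3, -1.3, 0.6]
grip_width: 0.813
gripper_force: 0.0
```

>>> move_arm:
  moves:
    - [30,[0,0,0],[0,0,0]]
    - [30,[0,0,0],[0,0,0]]
    - [30,[0,0,0],[0,0,0]]
    - [30,[0,0,0],[0,0,0]]
    - [30,[0,0,0],[0,0,0]]

```text
t: 2.4
eef_pos: [0.4381, 0.2714, 0.0347]
ee_rot: [0.001, -0.0, 1.0, 0.0]
ft_force: [-2.3, -1.4, 9.3]
grip_width: 0.391
gripper_force: 39.2
```

>>> move_arm:
  moves:
    - [30,[0,0,-15],[0,0,0]]
    - [30,[0,0,-40],[0,0,0]]
    - [30,[0,0,-50],[0,0,0]]
    - [30,[0,0,-50],[0,0,0]]
    - [30,[0,0,-50],[0,0,0]]
  grip_force: 60

```text
t: 3.02
eef_pos: [0.4371, 0.2709, 0.0827]
ee_rot: [-0.001, -0.0, 1.0, -0.0]
ft_force: [0.4, -0.4, -5.6]
grip_width: 0.382
gripper_force: 60.2
```

>>> move_arm:
  moves:
    - [30,[0,0,0],[0,0,0]]
    - [30,[0,0,0],[0,0,0]]
    - [30,[0,0,0],[0,0,0]]
    - [30,[0,0,0],[0,0,0]]

```text
t: 3.52
eef_pos: [0.4375, 0.2711, 0.0833]
ee_rot: [-0.0, -0.0, 1.0, -0.0]
ft_force: [-0.2, -0.4, -5.7]
grip_width: 0.387
gripper_force: 60.2
```

>>> move_arm:
  moves:
    - [30,[0,0,0],[0,0,0]]
    - [30,[0,0,0],[0,0,0]]

```text
t: 3.78
eef_pos: [0.4375, 0.2711, 0.0833]
ee_rot: [0.0, -0.0, 1.0, 0.0]
ft_force: [0.4, 0.0, -5.6]
grip_width: 0.382
gripper_force: 60.2
```

The force reads about -6 N, or 0.6 kg, so this one looks heavy. I'll set it back gently and check the other.

>>> move_arm:
  moves:
    - [30,[0,0,25],[0,0,0]]
    - [30,[0,0,40],[0,0,0]]
    - [30,[0,0,46],[0,0,0]]
    - [30,[0,0,49],[0,0,0]]
    - [30,[0,0,49],[0,0,0]]

```text
t: 4.4
eef_pos: [0.4379, 0.2713, 0.0349]
ee_rot: [0.0, -0.0, 1.0, 0.0]
ft_force: [0.3, -0.7, -6.0]
grip_width: 0.385
gripper_force: 60.9
```

>>> move_arm:
  moves:
    - [30,[0,0,1],[0,0,0]]
    - [30,[0,0,1],[0,0,0]]

```text
t: 4.65
eef_pos: [0.438, 0.2714, 0.0348]
ee_rot: [0.001, -0.0, 1.0, 0.0]
ft_force: [-4.2, -2.5, 12.3]
grip_width: 0.384
gripper_force: 62.5
```

>>> move_arm:
  moves:
    - [30,[0,0,1],[0,0,0]]
    - [30,[0,0,1],[0,0,0]]

```text
t: 4.9
eef_pos: [0.4382, 0.2714, 0.0347]
ee_rot: [0.001, -0.0, 1.0, 0.0]
ft_force: [-7.8, -6.1, 27.3]
grip_width: 0.387
gripper_force: 63.8
```

>>> move_arm:
  moves:
    - [30,[0,0,-2],[0,0,0]]
    - [70,[0,0,-2],[0,0,0]]
    - [85,[0,0,-2],[0,0,0]]
    - [85,[0,0,-2],[0,0,0]]
    - [85,[0,0,-30],[0,0,0]]

```text
t: 5.52
eef_pos: [0.4366, 0.2706, 0.0613]
ee_rot: [-0.002, -0.0, 1.0, -0.001]
ft_force: [-0.1, -0.2, -0.3]
grip_width: 0.996
gripper_force: 0.0
```

>>> move_arm:
  moves:
    - [85,[0,0,-60],[0,0,0]]
    - [85,[0,0,-115],[0,0,0]]
    - [85,[15,-60,-115],[0,0,0]]
    - [85,[15,-120,-115],[0,0,0]]
    - [85,[15,-180,-115],[0,0,0]]

```text
t: 6.15
eef_pos: [0.4223, 0.0896, 0.1776]
ee_rot: [0.0, -0.001, 1.0, 0.0]
ft_force: [1.1, -0.4, -0.1]
grip_width: 0.996
gripper_force: 0.0
```

>>> move_arm:
  moves:
    - [85,[0,-54,0],[0,0,0]]
    - [85,[0,-54,0],[0,0,0]]
    - [85,[0,-54,0],[0,0,0]]

```text
t: 6.52
eef_pos: [0.4226, 0.0373, 0.1774]
ee_rot: [0.0, 0.0, 1.0, 0.0]
ft_force: [0.4, -0.6, 0.5]
grip_width: 0.996
gripper_force: 0.0
```

```bash
python3 - <<'E'
from h import *
s=state(); m=camera_model("wrist"); im=read_camera("wrist"); print(s["eef_pos"],s["ft_force"],m["eye"],m["attitude"].round(3))
print(proj(m,[.4226,.0352,.08]))
cv2.imwrite("pics/w2.png",im)
E
```

```text
[0.42262996 0.03731552 0.17736692] [ 0.40030649 -0.64173718  0.5097469 ] [0.35476602 0.03615223 0.31974332] [0.096 0.7   0.701 0.096]
[276.91685219 213.16610045]
```

View pics/w2.png

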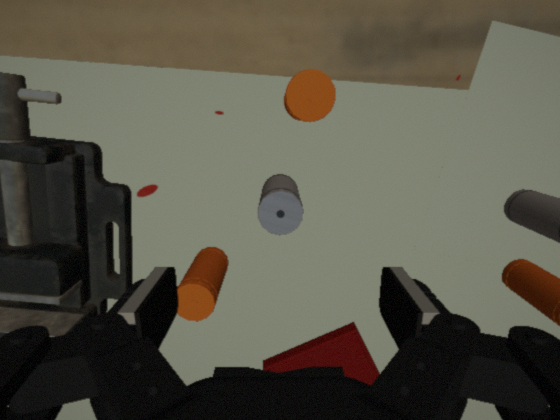

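The dot is at (280,213), centred between the fingers. A stands upright at (535,210), and the orange decoys are clear. I'll descend and grasp.

>>> move_arm:
  moves:
    - [85,[0,0,60],[0,0,0]]
    - [85,[0,0,105],[0,0,0]]
    - [85,[0,0,141],[0,0,0]]
    - [85,[0,0,141],[0,0,0]]
    - [50,[0,0,141],[0,0,0]]

```text
t: 7.2
eef_pos: [0.4232, 0.0377, 0.0374]
ee_rot: [0.001, -0.001, 1.0, -0.0]
ft_force: [-1.0, 0.8, 0.7]
grip_width: 0.809
gripper_force: 0.0
```

>>> move_arm:
  moves:
    - [30,[0,0,0],[0,0,0]]
    - [30,[0,0,0],[0,0,0]]
    - [30,[0,0,0],[0,0,0]]
    - [30,[0,0,0],[0,0,0]]
    - [30,[0,0,0],[0,0,0]]

```text
t: 7.82
eef_pos: [0.4234, 0.0371, 0.0375]
ee_rot: [0.001, -0.0, 1.0, -0.0]
ft_force: [-0.9, 1.0, 11.1]
grip_width: 0.391
gripper_force: 58.3
```

>>> move_arm:
  moves:
    - [30,[0,0,-15],[0,0,0]]
    - [30,[0,0,-40],[0,0,0]]
    - [30,[0,0,-50],[0,0,0]]
    - [30,[0,0,-50],[0,0,0]]
    - [30,[0,0,-50],[0,0,0]]

```text
t: 8.45
eef_pos: [0.4222, 0.0371, 0.0858]
ee_rot: [-0.0, -0.0, 1.0, 0.0]
ft_force: [-0.2, 0.5, -2.1]
grip_width: 0.387
gripper_force: 59.6
```

>>> move_arm:
  moves:
    - [30,[0,0,0],[0,0,0]]
    - [30,[0,0,0],[0,0,0]]
    - [30,[0,0,0],[0,0,0]]
    - [30,[0,0,0],[0,0,0]]

```text
t: 8.95
eef_pos: [0.4226, 0.0371, 0.0863]
ee_rot: [-0.0, -0.0, 1.0, -0.0]
ft_force: [-0.1, 0.4, -1.7]
grip_width: 0.387
gripper_force: 59.6
```

The second reads about -2 N, or 0.2 kg, so it is the lighter. It goes to the tray.

>>> move_arm:
  moves:
    - [30,[0,0,-55],[0,0,0]]
    - [30,[-50,12,-60],[0,0,0]]
    - [30,[-105,27,-60],[0,0,0]]
    - [30,[-160,40,-60],[0,0,0]]
    - [30,[-200,50,-60],[0,0,0]]

```text
t: 9.57
eef_pos: [0.6244, 0.0877, 0.1461]
ee_rot: [0.0, -0.0, 1.0, -0.0]
ft_force: [-0.3, 0.2, -1.5]
grip_width: 0.39
gripper_force: 60.4
```

>>> move_arm:
  moves:
    - [30,[-16,4,0],[0,0,0]]
    - [30,[-16,4,0],[0,0,0]]
    - [30,[-16,4,50],[0,0,0]]
    - [30,[-16,4,85],[0,0,0]]
    - [30,[-16,4,85],[0,0,0]]

```text
t: 10.2
eef_pos: [0.6362, 0.0908, 0.0591]
ee_rot: [-0.003, -0.0, 1.0, -0.0]
ft_force: [0.7, -0.2, -1.8]
grip_width: 0.39
gripper_force: 60.9
```

```bash
python3 - <<'E'
from h import *
s=state(); m=camera_model("wrist"); im=read_camera("wrist"); print(s["eef_pos"],s["ft_force"])
cv2.imwrite("pics/w3.png",np.hstack([cv2.resize(x,(400,300)) for x in(im,read_camera("side"))]))
E
```

```text
[0.63621429 0.09084929 0.05912348] [ 0.67811825 -0.22906356 -1.75394739]
```

View pics/w3.png

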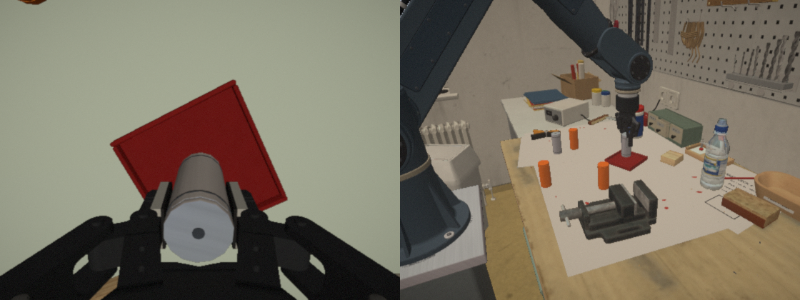

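The blank is upright and centred over the tray floor, with A standing in the side view. I'll lower it.

>>> move_arm:
  moves:
    - [30,[0,0,10],[0,0,0]]
    - [30,[0,0,15],[0,0,0]]
    - [30,[0,0,17],[0,0,0]]
    - [30,[0,0,17],[0,0,0]]
    - [30,[0,0,17],[0,0,0]]

```text
t: 10.92
eef_pos: [0.6387, 0.0912, 0.0446]
ee_rot: [0.0, -0.0, 1.0, 0.0]
ft_force: [1.4, 0.4, -1.3]
grip_width: 0.392
gripper_force: 61.0
```

>>> move_arm:
  moves:
    - [30,[0,0,1],[0,0,0]]
    - [30,[0,0,1],[0,0,0]]

```text
t: 11.18
eef_pos: [0.6385, 0.0912, 0.0433]
ee_rot: [-0.0, -0.0, 1.0, -0.0]
ft_force: [0.3, -0.3, -1.8]
grip_width: 0.39
gripper_force: 61.0
```

>>> move_arm:
  moves:
    - [30,[0,0,1.5],[0,0,0]]
    - [30,[0,0,1.5],[0,0,0]]

```text
t: 11.42
eef_pos: [0.6386, 0.0912, 0.0418]
ee_rot: [-0.0, -0.0, 1.0, 0.0]
ft_force: [0.6, 0.1, -0.6]
grip_width: 0.396
gripper_force: 61.0
```

>>> move_arm:
  moves:
    - [30,[0,0,1],[0,0,0]]
    - [30,[0,0,1],[0,0,0]]

```text
t: 11.68
eef_pos: [0.6388, 0.0912, 0.0416]
ee_rot: [0.0, -0.0, 1.0, 0.0]
ft_force: [-2.6, 1.0, 6.5]
grip_width: 0.388
gripper_force: 61.5
```

In contact. I'll release, rise and go back to A.

>>> move_arm:
  moves:
    - [70,[0,0,-0.5],[0,0,0]]
    - [85,[0,0,-0.5],[0,0,0]]
    - [85,[0,0,-0.5],[0,0,0]]
    - [85,[0,0,-40],[0,0,0]]
    - [85,[0,0,-100],[0,0,0]]

```text
t: 12.3
eef_pos: [0.6375, 0.0911, 0.1403]
ee_rot: [-0.002, -0.0, 1.0, -0.0]
ft_force: [0.4, -0.7, 0.7]
grip_width: 0.993
gripper_force: 0.0
```

>>> move_arm:
  moves:
    - [85,[0,0,-45],[0,0,0]]
    - [85,[40,36,-45],[0,0,0]]
    - [85,[80,72,-45],[0,0,0]]
    - [85,[120,108,-45],[0,0,0]]
    - [85,[160,144,-45],[0,0,0]]

```text
t: 12.92
eef_pos: [0.4772, 0.2361, 0.1859]
ee_rot: [0.0, 0.0, 1.0, 0.0]
ft_force: [0.9, 0.5, 0.2]
grip_width: 0.994
gripper_force: 0.0
```

>>> move_arm:
  moves:
    - [85,[41,36,0],[0,0,0]]
    - [85,[41,36,0],[0,0,0]]
    - [85,[41,36,0],[0,0,0]]

```text
t: 13.3
eef_pos: [0.4379, 0.2711, 0.186]
ee_rot: [0.0, -0.0, 1.0, 0.0]
ft_force: [0.2, 0.0, -0.4]
grip_width: 0.997
gripper_force: 0.0
```

```bash
python3 - <<'E'
from h import *
s=state(); m=camera_model("wrist"); im=read_camera("wrist"); print(s["eef_pos"],s["ft_force"])
cv2.imwrite("pics/w4.png",np.hstack([cv2.resize(x,(400,300)) for x in(im,read_camera("top"))]))
E
```

```text
[0.43791498 0.27108875 0.18601847] [ 0.18206352  0.03363937 -0.3538524 ]
```

View pics/w4.png

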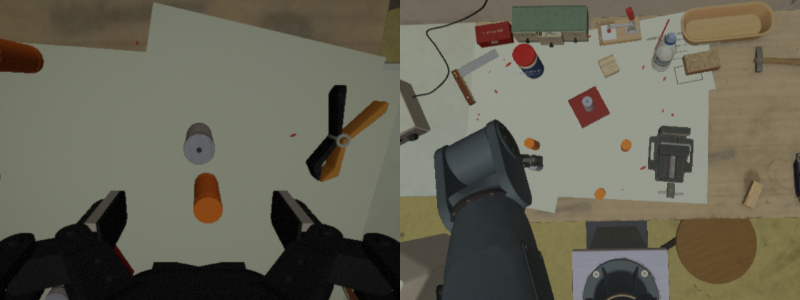

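The lighter blank stands in the tray at (588,103), and A is upright and centred at (199,150). I'll grasp it and lift.

>>> move_arm:
  moves:
    - [85,[0,0,60],[0,0,0]]
    - [85,[0,0,115],[0,0,0]]
    - [85,[0,0,149],[0,0,0]]
    - [85,[0,0,149],[0,0,0]]
    - [50,[0,0,149],[0,0,0]]
  grip_force: 80

```text
t: 14.02
eef_pos: [0.4386, 0.2711, 0.038]
ee_rot: [0.001, 0.0, 1.0, 0.0]
ft_force: [0.0, 0.2, -0.6]
grip_width: 0.809
gripper_force: 0.0
```

>>> move_arm:
  moves:
    - [30,[0,0,0],[0,0,0]]
    - [30,[0,0,0],[0,0,0]]
    - [30,[0,0,0],[0,0,0]]
    - [30,[0,0,0],[0,0,0]]
    - [30,[0,0,0],[0,0,0]]

```text
t: 14.65
eef_pos: [0.4382, 0.2714, 0.0383]
ee_rot: [0.001, -0.0, 1.0, 0.0]
ft_force: [-1.2, -2.9, 10.4]
grip_width: 0.38
gripper_force: 79.5
```

>>> move_arm:
  moves:
    - [30,[0,0,-15],[0,0,0]]
    - [30,[0,0,-60],[0,0,0]]
    - [30,[0,0,-110],[0,0,0]]
    - [30,[0,0,-150],[0,0,0]]
    - [30,[0,0,-150],[0,0,0]]

```text
t: 15.28
eef_pos: [0.4385, 0.2717, 0.1901]
ee_rot: [0.003, -0.0, 1.0, 0.001]
ft_force: [1.3, -0.4, -5.7]
grip_width: 0.382
gripper_force: 84.2
```

>>> move_arm:
  moves:
    - [30,[0,0,-50],[0,0,0]]
    - [30,[-20,-50,-60],[0,0,0]]
    - [30,[-40,-105,-60],[0,0,0]]
    - [30,[-60,-160,-60],[0,0,0]]
    - [30,[-80,-215,-60],[0,0,0]]

```text
t: 15.9
eef_pos: [0.5171, 0.0544, 0.2455]
ee_rot: [-0.001, -0.0, 1.0, 0.0]
ft_force: [1.1, -0.1, -6.3]
grip_width: 0.376
gripper_force: 82.3
```

>>> move_arm:
  moves:
    - [30,[-15,-55,0],[0,0,0]]
    - [30,[-30,-110,0],[0,0,0]]
    - [30,[-40,-137,0],[0,0,0]]
    - [30,[-40,-137,0],[0,0,0]]
    - [30,[-40,-137,0],[0,0,0]]

```text
t: 16.52
eef_pos: [0.5568, -0.0803, 0.2457]
ee_rot: [-0.001, -0.0, 1.0, 0.0]
ft_force: [-0.1, -0.1, -5.1]
grip_width: 0.378
gripper_force: 82.7
```

```bash
python3 - <<'E'
from h import *
s=state(); m=camera_model("wrist"); im=read_camera("wrist"); print(s["eef_pos"],s["ft_force"],proj(m,[.5097,-.1883,.075]))
np.savez("w5.npz",im=im,**m,pos=s["eef_pos"],q=s["ee_rot"])
cv2.imwrite("pics/w5.png",np.clip(im*1.6,0,255).astype(np.uint8))
E
```

```text
[ 0.55684183 -0.08026322  0.24573762] [-0.08732484 -0.13048953 -5.10314687] [159.21168569 140.65515641]
```

View pics/w5.png

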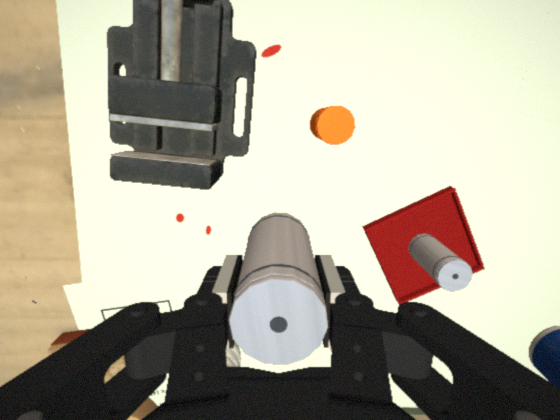

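The wrist view shows the blank held upright. The movable jaw's bright lip is at rows 115–128 and the fixed jaw's at rows 150–160, with both jaws spanning columns ~110–220. I'll cast these edges, and also those from the top view, onto z = 0.075.

```bash
python3 - <<'E'
from h import *
d=np.load("w5.npz"); m={k:d[k] for k in("mtx","eye","attitude")}; im=d["im"]
g=cv2.cvtColor(im,cv2.COLOR_BGR2GRAY); print(m["mtx"][0,0])
for c in(130,165,200): print("w",c,"rows75-195",g[75:195:2,c-1:c+2].mean(1).astype(int))
w=lambda u,v:cast(m,(u,v),.075)[:2].round(4)
print("mov far edge L/R",w(110,115),w(217,123),"strip low",w(110,123),w(217,131),"fixed lip up",w(112,151),w(222,160),"lip low",w(112,156),w(210,163))
print("back fixed",w(111,177),w(211,188),"mov back",w(110,76),w(217,85))
t=camera_model("top"); tt=lambda u,v:cast(t,(335+u/5,165+v/5),.075)[:2].round(4)
print("top: mov",tt(148,172),tt(352,182),"low",tt(148,188),tt(352,196),"fix",tt(150,108),tt(340,115),"low",tt(150,120),tt(330,127),"back",tt(155,60),tt(357,70))
E
```

```text
342.1025747671085
w 130 rows75-195 [ 50  48  50  50  47  45  43  42  41  41  43  42  43  42  40  41  40  40
  46  43  56 108 105  95  53  47  45  48  49  47  44  46  44  45  50  71
 154 163  91  89  92  76  53  51  48  49  46  43  45  46  47  48  49  97
 164 166 165 165 165 165]
w 165 rows75-195 [117 122 113  42  45  44  44  43  41  43  43  42  42  43  42  42  42  43
  41  44  43  42  64 108 110  99  55  54  54  55  56  54  53  52  54  54
  56  55  55  48  75  79  92  60  46  45  44  49  46  46  46  47  48  51
  51 100 167 167 165 166]
w 200 rows75-195 [ 44  45  49  50  46  44  51  47  45  43  43  41  42  42  39  40  40  39
  39  41  41  42  40  37  77 116 117 104  50  48  46  46  44  44  45  44
  44  45  49  52  51  50  76  76  98  61  52  48  43  43  42  44  43  40
  41  41  42 119 166 167]
mov far edge L/R [ 0.4876 -0.2296] [ 0.4943 -0.1357] strip low [ 0.4944 -0.2305] [ 0.5012 -0.136 ] fixed lip up [ 0.519  -0.2319] [ 0.5269 -0.1326] lip low [ 0.5234 -0.2325] [ 0.5297 -0.1437]
back fixed [ 0.5427 -0.2358] [ 0.5529 -0.144 ] mov back [ 0.4555 -0.2254] [ 0.4626 -0.1342]
top: mov [ 0.4997 -0.1417] [ 0.4926 -0.2335] low [ 0.4924 -0.1414] [ 0.4863 -0.2331] fix [ 0.5291 -0.1439] [ 0.5234 -0.2296] low [ 0.5235 -0.1436] [ 0.5181 -0.2249] back [ 0.5512 -0.1471] [ 0.5439 -0.2384]
```

```bash
python3 - <<'E'
from h import *
im=np.load("w5.npz")["im"]
a=cv2.resize(im[65:195,95:265],None,fx=4.5,fy=4.5,interpolation=cv2.INTER_CUBIC)
cv2.imwrite("pics/w5c.png",np.clip(a*2.5,0,255).astype(np.uint8))
E
```

```text
(no output)
```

View pics/w5c.png

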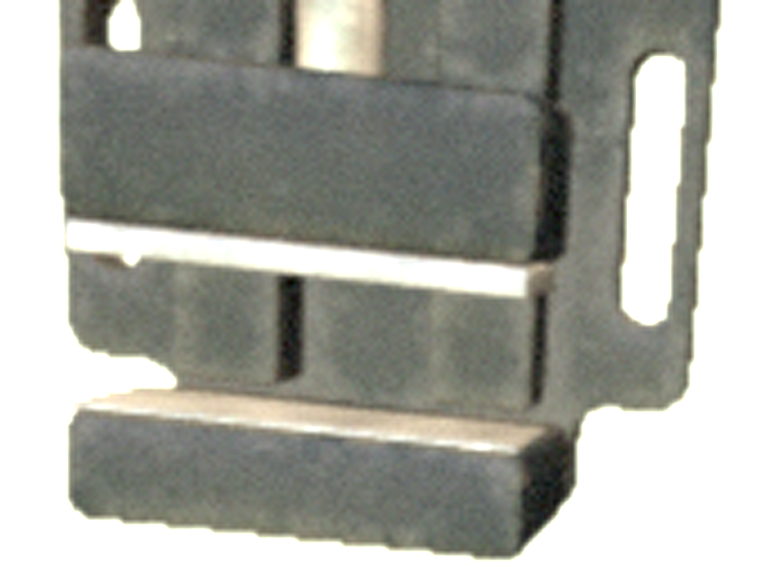

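>>> move_arm:
  moves:
    - [30,[-50,0,0],[0,0,0]]
    - [30,[-80,0,0],[0,0,0]]
    - [30,[-80,0,0],[0,0,0]]
    - [30,[-80,0,0],[0,0,0]]
    - [30,[-80,0,0],[0,0,0]]

```text
t: 17.2
eef_pos: [0.6369, -0.0805, 0.247]
ee_rot: [-0.0, -0.0, 1.0, 0.0]
ft_force: [-0.3, 0.7, -4.0]
grip_width: 0.379
gripper_force: 83.1
```

```bash
python3 - <<'E'
from h import *
s=state(); m=camera_model("wrist"); im=read_camera("wrist"); print(s["eef_pos"],m["eye"])
np.savez("w6.npz",im=im,**m,pos=s["eef_pos"],q=s["ee_rot"])
S=read_camera("side")
print("wrist roi origin", (p:=proj(m,[.51,-.185,.075])))
r0=max(0,int(p[1])-65); c0=max(0,int(p[0])-80); print(r0,c0)
a=cv2.resize(im[r0:r0+120,c0:c0+160],(800,600),interpolation=cv2.INTER_CUBIC)[:, :]
a=cv2.resize(im[r0:r0+130,c0:c0+130],(400,400),interpolation=cv2.INTER_CUBIC)
b=cv2.resize(S[245:345,275:375],(400,400),interpolation=cv2.INTER_CUBIC)
cv2.imwrite("pics/w6.png",np.clip(np.hstack([a,b]).astype(float)*2.2,0,255).astype(np.uint8))
E
```

```text
[ 0.63691477 -0.08048571  0.2470179 ] [ 0.56910248 -0.08169222  0.38940647]
wrist roi origin [155.3207201   43.16039711]
0 75
```

View pics/w6.png

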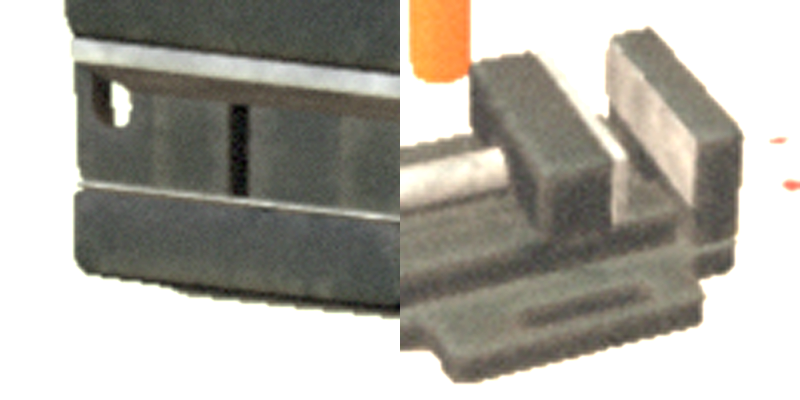

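The left crop shows the movable jaw's plate: a bright top strip, then its shaded face. A thin line marks the fixed plate's top edge. The right crop shows the plates facing each other. I'll compare edges numerically across the two wrist views.

```bash
python3 - <<'E'
from h import *
D={}
for n in("w5","w6"):
    d=np.load(n+".npz"); D[n]=({k:d[k] for k in("mtx","eye","attitude")},cv2.cvtColor(d["im"],cv2.COLOR_BGR2GRAY))
for y in(-.215,-.187,-.16):
  print("y",y)
  for n,(m,g) in D.items():
    xs=np.arange(.44,.57,.001)
    uv=np.array([proj(m,[x,y,.075]) for x in xs]).astype(np.float32)
    v=cv2.remap(cv2.GaussianBlur(g,(3,1),0),uv[None,:,0],uv[None,:,1],1)[0].astype(int)
    print(n,"x0=.44:",*v)
E
```

```text
y -0.215
w5 x0=.44: 47 47 49 49 46 36 40 91 136 152 159 160 161 161 156 109 56 52 52 51 49 45 43 44 42 44 41 42 42 42 42 41 41 42 42 41 41 43 42 43 44 42 40 42 41 41 40 48 87 110 113 111 107 88 63 54 52 50 48 48 48 49 47 46 47 45 46 47 46 45 45 49 51 61 89 134 158 163 148 91 83 89 91 92 87 64 54 51 51 51 50 50 49 47 46 44 45 46 47 43 43 45 47 49 52 53 55 84 142 164 166 166 166 167 165 166 166 165 166 166 166 165 166 165 166 166 166 166 165 165
w6 x0=.44: 0 0 0 0 0 0 0 0 0 0 0 0 0 0 0 0 0 0 0 0 0 0 0 0 0 0 0 0 0 0 0 0 0 0 0 0 0 0 34 35 36 33 34 35 33 34 33 26 48 92 95 94 93 83 49 36 40 40 39 40 50 52 51 57 51 46 45 46 44 42 42 41 40 40 39 39 38 39 39 38 40 39 40 54 74 59 46 45 43 43 42 45 41 40 39 38 39 39 38 40 39 41 42 42 44 45 44 36 32 94 140 147 148 148 148 148 148 148 148 148 148 148 149 147 149 149 148 148 149 149
y -0.187
w5 x0=.44: 50 51 51 50 50 51 51 49 47 47 48 51 52 52 52 51 49 43 44 48 50 50 48 45 44 45 42 43 42 41 42 44 44 43 43 43 45 43 43 46 47 47 44 44 42 44 45 46 46 43 53 94 111 113 112 108 88 31 10 14 15 12 13 12 15 17 18 18 19 20 19 22 24 25 28 30 39 53 57 56 52 51
[... 645 characters left out ...]
 41 42 42 43 42 42 42 42 43 42 41 42 41 41 41 41 41 42 42 43 43 41 39 39 60 94 107 109 110 105 79 53 49 51 53 55 53 53 52 51 52 52 52 54 54 53 52 53 52 55 56 57 54 51 48 56 78 83 83 85 93 84 55 51 47 46 44 44 45 45 44 45 45 44 43 43 43 45 44 44 43 43 44 50 104 162 167 167 167 166 167 168 168 168 169 168 167 167 168 167 167
w6 x0=.44: 0 0 0 0 0 0 0 0 0 0 0 0 0 0 0 0 0 0 0 0 0 0 0 0 0 0 0 0 0 0 0 0 0 0 0 0 0 0 34 33 35 34 35 33 36 34 35 35 36 36 36 34 28 28 59 90 93 94 94 80 42 36 38 40 39 38 41 43 46 46 44 44 45 45 45 46 44 44 44 44 46 46 47 46 46 45 46 48 52 67 82 46 44 42 39 40 39 38 39 37 38 38 38 38 38 37 38 39 38 37 38 37 34 26 19 35 72 125 149 151 150 151 150 150 150 150 151 152 151 151
```

>>> move_arm:
  moves:
    - [30,[45,-35,0],[0,0,0.072]]
    - [30,[85,-70,0],[0,0,0.072]]
    - [30,[115,-95,0],[0,0,0.072]]
    - [30,[127.4,-105.5,0],[0,0,0.072]]
    - [30,[127.4,-105.5,0],[0,0,0.072]]

```text
t: 17.92
eef_pos: [0.51, -0.1867, 0.2473]
ee_rot: [0.0, 0.037, 0.999, -0.0]
ft_force: [1.2, -0.1, -6.2]
grip_width: 0.375
gripper_force: 83.5
```

```bash
python3 - <<'E'
from h import *
d=np.load("w6.npz"); m={k:d[k] for k in("mtx","eye","attitude")}
for n in("w5","w6"):
    d=np.load(n+".npz"); m={k:d[k] for k in("mtx","eye","attitude")}
    g=cv2.cvtColor(d["im"],cv2.COLOR_BGR2GRAY)[300:350,255:305]
    b=(g<90).astype(np.uint8); k,_,st,ce=cv2.connectedComponentsWithStats(b)
    i=1+np.argmin(np.linalg.norm(ce[1:]-[24,25],axis=1)); uv=ce[i]+[255,300]
    print(n,uv,st[i][4],(cast(m,uv,d["pos"][2]+.0415)-d["pos"]).round(4))
s=state();print(s["t"],s["eef_pos"],totool(s,[.5095,-.186,.1485]).round(1),s["ft_force"],s["moment"])
E
```

```text
w5 [278.11059908 324.21198157] 217 [-0.0003 -0.0012  0.0415]
w6 [278.18181818 324.4978355 ] 231 [-0.0003 -0.0011  0.0415]
17.925 [ 0.50998523 -0.18673425  0.24727616] [ 0.6  0.7 98.8] [ 1.16400282 -0.11399496 -6.17681103] [ 0.08063923 -0.117767   -0.00957538]
```

The blank is coaxial with the TCP to within about 1 mm. I'll lower it to leave 3–4 cm of clearance.

>>> move_arm:
  moves:
    - [30,[0.6,0.7,40],[0,0,0]]
    - [30,[0.6,0.7,75],[0,0,0]]
    - [30,[0.6,0.7,95],[0,0,0]]
    - [30,[0.6,0.7,99],[0,0,0]]
    - [30,[0.6,0.7,99],[0,0,0]]

```text
t: 18.55
eef_pos: [0.5104, -0.1853, 0.1484]
ee_rot: [0.0, 0.036, 0.999, -0.0]
ft_force: [0.3, 0.6, -5.9]
grip_width: 0.377
gripper_force: 85.9
```

>>> move_arm:
  moves:
    - [30,[0,0,0],[0,0,0]]
    - [30,[0,0,0],[0,0,0]]
    - [30,[0,0,0],[0,0,0]]
    - [30,[0,0,0],[0,0,0]]

```text
t: 19.05
eef_pos: [0.5097, -0.1856, 0.148]
ee_rot: [0.0, 0.036, 0.999, -0.0]
ft_force: [-0.5, -0.3, -5.3]
grip_width: 0.377
gripper_force: 85.9
```

```bash
python3 - <<'E'
from h import *
s=state();print(s["t"],s["eef_pos"],totool(s,[.5095,-.186,.1485]).round(1),s["ft_force"],abs(s["qd"]).max())
# lighter blank still in the tray: side-view grey blob at its predicted place
m=camera_model("side"); im=read_camera("side"); t=proj(m,[.6388,.0912,.084]); b=proj(m,[.6388,.0912,.02])
print(t,b,[im[int(v),int(u)] for u,v in(t+[0,4],(t+b)/2,b)])
E
```

```text
19.05 [ 0.50970923 -0.18563001  0.14800427] [ 0.2 -0.4 -0.5] [-0.49462044 -0.34718747 -5.30289759] 0.002508724749131989
[317.19737878 194.12974222] [316.77483323 217.63420879] [array([37, 37, 42], dtype=uint8), array([106, 109, 118], dtype=uint8), array([108, 112, 120], dtype=uint8)]
```

```bash
python3 -c "
from bench import *
print(finish_job())"
```

```text
the job is handed in; nothing more can be done
None
```

The job is handed in: the lighter blank (about 0.2 kg) stands released in the red tray, and the heavier one (about 0.6 kg) is held upright and still over the middle of the vice gap, about 35 mm above the jaws. The gap looked nearer 30 mm than 37 mm between the jaw plates, so the centring along the vice's x could be about 2 mm off.

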